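# Assemble the sieve column for grading glass frit

## Task

Build the sieve column for grading frit on the receiving pan of the grey shaker base: first the fine sieve (blue band), on it the medium one (yellow band), then the coarse one (red band), and close it with the black lid. Seat each piece fully home and upright in the one below before the next goes on, let go of everything at the end, and leave the two glass tumblers standing where they are.

Things in the scene. Friction and masses are not known exactly. Their poses are not given: they have to be found in the camera images.
- sieve_fine_mid (a point): Round aluminium sieve, blue band, fine mesh floor, about 0.12 kg, 44 mm high: tapered spigot below (10 mm high, 34 mm across at the foot, 46 at the top), wall 54 mm outside, 49 inside, band 60 mm across from 14 to 36 mm up. Seated, its shoulder 10 mm up rests on the rim below; the taper forgives 7 mm. Point: on its axis, mid-band (grip here), 25 mm above its underside; seated, 15 mm above pan_mouth. z up.
- sieve_medium_mid (a point): Round aluminium sieve, yellow band, medium mesh floor, about 0.12 kg, 44 mm high: tapered spigot below (10 mm high, 34 mm across at the foot, 46 at the top), wall 54 mm outside, 49 inside, band 60 mm across from 14 to 36 mm up. Seated, its shoulder 10 mm up rests on the rim below; the taper forgives 7 mm. Point: on its axis, mid-band (grip here), 25 mm above its underside; seated, 34 mm above the fine one's. z up.
- sieve_coarse_mid (a point): Round aluminium sieve, red band, coarse mesh floor, about 0.12 kg, 44 mm high: tapered spigot below (10 mm high, 34 mm across at the foot, 46 at the top), wall 54 mm outside, 49 inside, band 60 mm across from 14 to 36 mm up. Seated, its shoulder 10 mm up rests on the rim below; the taper forgives 7 mm. Point: on its axis, mid-band (grip here), 25 mm above its underside; seated, 34 mm above the medium one's. z up.
- sieve_lid_mid (a point): Lid: closed black round cap with a pale metal disc on top, 37 mm high, about 0.12 kg, with the same spigot as the sieves and a black band 60 mm across from 14 to 36 mm above its underside. Point: on its axis, mid-band (grip here), 25 mm above its underside; seated, 34 mm above the coarse sieve's. z up.
- pan_mouth (a point): Centre of the mouth of the receiving pan, in the plane of its rim, 64 mm above the table. The pan is an empty steel cup with a white band 60 mm across; its bare rim (top 10 mm) is 54 mm outside, 49 mm inside, 30 mm deep. It is fixed on a round grey base, 86 mm across and 30 mm high. z up.
- glass_amber: Bystander: amber glass tumbler, 62 mm across and 82 mm high, loose, standing upright among the sieves. Origin at the centre of its underside, z axis up.
- glass_clear: Bystander: clear glass tumbler, 56 mm across and 70 mm high, loose, standing upright among the sieves. Origin at the centre of its underside, z axis up.
Not all that is in view belongs to the job. What is shaped like the part that bears sieve_medium_mid but turquoise is not meant.

How it is judged:
By the outcome, as a careful person would: the job done as asked, in the order asked, and still so for the second after the job is handed in, with the robot touching nothing.
It also fails if it takes over 117 s, if anything falls off the work surface, if the arm or the gripper's body presses on something with over 40 N, if the wrist force passes 120 N, or if a joint passes its speed limit or range.

## Robot

A 6-joint arm with a two-finger parallel gripper is mounted at the origin on a cart in front of the work surface, level with it; the furniture and walls round the work are solid. World frame = base frame: x ahead of the robot, y to its left, z up, the work surface at z = 0. Lengths are in mm, angles in rad, forces in N, time in s.
With the tool pointing down it reaches from about 400 to 825 mm from the base axis. Payload 7 kg.
Tool frame: the origin (TCP) lies at the very end of the fingers, on their centre line; the grasp point (between the pads) lies 19 mm behind it; z points along the fingers, y is the line along which they close (so a half turn about z gives the same grasp; the last joint's range is limited). The gripper opens to 88 mm and grips with 3 to 60 N. Pads are 19 mm wide; open, the fingers measure 130 mm over their backs; the gripper's body (78 mm by 193 mm) begins 47 mm behind the grasp point.
Start: joints at [-0.944, 0.359, 0.012, 0, -1.224, -0.288], TCP at [224.313, -636.615, 226.561] pointing down, gripper open.
Joint ranges: [-3.07, 3.07], [-1.43, 2.12], [-1.02, 1.25], [-3.03, 1.67], [-3.05, -0], [-3.03, 3.03]. Speed limits (rad/s): [2.39, 2.39, 3.01, 3.14, 3.14, 3.14].

## Interface

Orientations are given as a unit quaternion [x, y, z, w].
In Python, from plant import bot gives the robot as it stands. Calls block until the motion is done:
- bot.move_ptp(position, orientation): joint-space move of the TCP to a pose.
- bot.line_to(position, velocity=150, ori=None): straight line of the TCP; ori=None keeps the orientation; velocity is the mean speed in mm/s.
- bot.move_joints(angles): joint-space move.
- bot.move_gripper(opening, force=None): finger opening in mm; force is the grip in N (None keeps the last); returns when the fingers have stopped.
- bot.pause(seconds).
- bot.solve_ik(position, orientation): joint angles nearest the present ones, or None.
- bot.read_state(): the state.
- bot.camera(name): name is "scene" or "top"; returns the picture (420x560x3 uint8, red, green, blue); there is no depth.
- bot.get_calibration(name): a dict with "fx", "fy", "cx", "cy" (pixels), "view" (4x4, takes a point from world to camera coordinates). Camera axes: x right, y up, looking along -z (the intrinsics and any distortion apply to the point x, -y, -z); pixel columns grow to the right and rows downward; lengths in mm; the calibration is good to about 2 mm. A picture is of the moment at which its call begins. get_calibration takes no time and is no camera call.
A pose or a line that the arm cannot do raises bot.Unreachable and nothing moves.
- bot.close_job(): hands the job in; it is judged then, once.
The state is a dict: "t": time; "joint_pos": joint angles; "qvel": joint speeds; "tau": joint torques, N m; "tcp_pos": TCP position; "eef_rot": TCP orientation; "contact_force": force on the tool from outside, world axes, zero at the start; "moment": the same for the moment, N m; "width": finger opening in mm; "finger_force": force on a finger pad.
Only numpy, scipy, OpenCV 4.12 (cv2) and the standard library are available. Lean on these libraries where they do the work, as an engineer would, in place of code of your own. Each camera call takes 0.05 s, during which the arm holds its last target. There are 200 camera calls.

## Working session

There is one attempt and no reset: what is moved stays moved. The work goes in short steps, each a Python script; the robot and the scene stay as the last script left them, time stands still between calls to the robot, and variables do not carry over. Pictures are saved under pics/ and viewed, at most 14 in all, crops included, and the job is handed in when it is done.

```bash
mkdir -p pics
python3 - <<'E'
from plant import bot
import cv2
for n in("scene","top"):
    cv2.imwrite(f"pics/{n}0.png",cv2.resize(bot.camera(n)[:,:,::-1],(800,600),interpolation=cv2.INTER_CUBIC))
    c=bot.get_calibration(n);print(n,c)
s=bot.read_state();print(s)
E
```

```text
scene {'fx': 387.424767925501, 'fy': 387.424767925501, 'cx': 281.62891828745865, 'cy': 204.72981663130705, 'view': array([[-8.53182247e-01, -5.21587164e-01,  5.18497511e-03,
         3.72056104e+02],
       [ 3.40647490e-01, -5.49628709e-01,  7.62802444e-01,
        -1.89930157e+02],
       [-3.95018152e-01,  6.52575752e-01,  6.46610816e-01,
        -7.64357206e+02],
       [ 0.00000000e+00,  0.00000000e+00,  0.00000000e+00,
         1.00000000e+00]])}
top {'fx': 510.2782335386905, 'fy': 510.2782335386905, 'cx': 285.34501430065734, 'cy': 199.361170474463, 'view': array([[-4.67466618e-03, -9.99981959e-01, -3.77216579e-03,
         3.39619640e+01],
       [ 9.94132405e-01, -5.05491794e-03,  1.08051882e-01,
        -4.56131555e+02],
       [-1.08069001e-01, -3.24492577e-03,  9.94138100e-01,
        -1.06832401e+03],
       [ 0.00000000e+00,  0.00000000e+00,  0.00000000e+00,
         1.00000000e+00]])}
{'t': 0.1, 'joint_pos': array([-9.43917830e-01,  3.59359500e-01,  1.11695569e-02, -3.34244515e-04,
       -1.22407895e+00, -2.88096841e-01]), 'qvel': array([ 0.00101139, -0.00098928,  0.00152376,  0.0009149 , -0.00044336,
        0.00194177]), 'tau': array([ 4.80056369e-04, -5.84162521e+01,  2.93751007e+01,  7.01547280e+00,
        1.02054072e-02, -5.66768222e-05]), 'tcp_pos': array([ 224.17209962, -636.23807738,  225.69142521]), 'eef_rot': array([-1.68525787e-01,  9.85696958e-01,  7.29974813e-04, -1.84237135e-04]), 'contact_force': array([-0.66543438, -0.28328212, -0.23461505]), 'moment': array([ 0.01523506, -0.01605285,  0.06916004]), 'finger_force': 0.0, 'width': 87.83160246089056}
```

View pics/scene0.png

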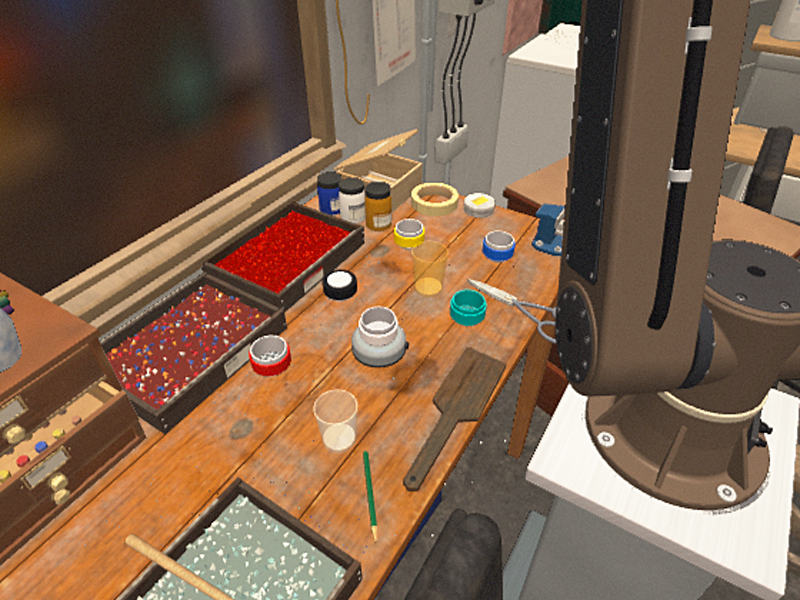

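View pics/top0.png

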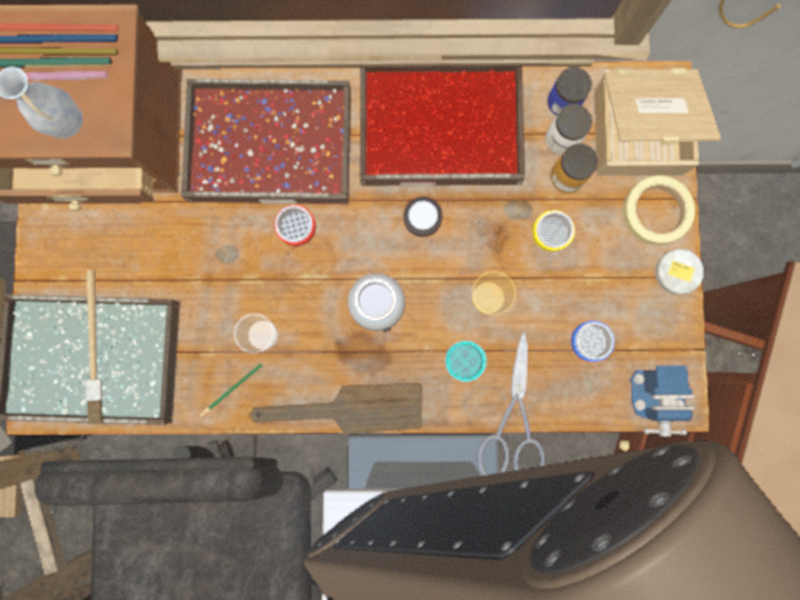

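The top view (800x600) shows these sieve candidates:
- Fine: blue band at (593,341).
- Medium: yellow band at (554,230). The turquoise piece at (466,361) is the decoy, and the yellow tape ring at (660,210) and the yellow-labelled jar at (680,271) are not sieves.
- Coarse: red band at (295,225).
- Lid: black with a pale disc at (423,215).
- Pan: (376,300).

The amber glass is near (494,293) and the clear glass near (257,333). I'll confirm these in an enlarged crop.

Run:
```python
import cv2
im=cv2.imread("pics/top0.png")
c=im[190:400,220:640]
cv2.imwrite("pics/crop1.png",cv2.resize(c,None,fx=800/420,fy=800/420,interpolation=cv2.INTER_CUBIC))
```

```text
(no output)
```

View pics/crop1.png

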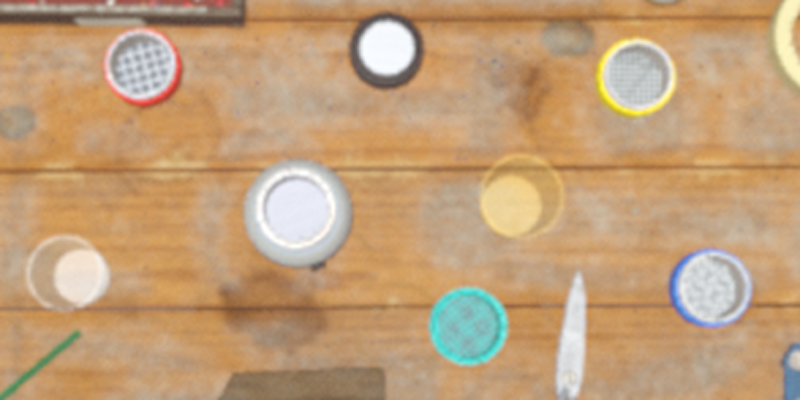

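The crop confirms it. Rim centres in crop pixels are red (143,64), lid disc (387,47), yellow (638,74), blue (713,286) and pan (297,205). The glass bases are near (68,275) and (515,205). The turquoise piece at (469,326) is the decoy. Next I'll convert these to world positions and cross-check them in the scene view.

```bash
cat > h.py <<'E'
from plant import bot
import numpy as np
def ray(n,u,v,z):
    c=bot.get_calibration(n);V=c["view"];R=V[:3,:3];t=V[:3,3]
    d=R.T@np.array([(u-c["cx"])/c["fx"],-(v-c["cy"])/c["fy"],-1]);o=-R.T@t
    return o+d*(z-o[2])/d[2]
def proj(n,p):
    c=bot.get_calibration(n);q=c["view"][:3,:3]@p+c["view"][:3,3]
    return np.array([c["cx"]+c["fx"]*q[0]/-q[2],c["cy"]-c["fy"]*q[1]/-q[2]])
E
python3 - <<'E'
from h import *
k=420/800
P=dict(coarse=(143,64,44),lid=(387,47,37),medium=(638,74,44),fine=(713,286,44),pan=(297.5,205,64),amberbase=(511,205,0),ambertop=(523,195,82),clearbase=(81,277,0),cleartop=(66,272,70),turq=(469,324,44))
S=dict(fine=(499,239),medium=(409,228),coarse=(270,347),lid=(340,279),pan=(380,319))
for n,(u,v,z) in P.items():
    p=ray("top",(u*k+220)*.7,(v*k+190)*.7,z)
    print(n,p.round(1),"r",np.hypot(*p[:2]).round(), (ray("scene",*(np.array(S[n])*.7),z).round(1) if n in S else ""))
E
```

```text
coarse [546.6 198.7  44. ] r 582.0 [544.1 199.8  44. ]
lid [560.5   7.9  37. ] r 561.0 [557.    8.7  37. ]
medium [ 536.6 -187.4   44. ] r 568.0 [ 531.6 -180.4   44. ]
fine [ 371.6 -240.4   44. ] r 443.0 [ 369.4 -237.8   44. ]
pan [433.6  77.1  64. ] r 440.0 [426.7  80.9  64. ]
amberbase [438.6 -91.5   0. ] r 448.0 
ambertop [438.6 -91.7  82. ] r 448.0 
clearbase [382.5 253.2   0. ] r 459.0 
cleartop [383.5 250.4  70. ] r 458.0 
turq [343.5 -53.1  44. ] r 348.0
```

Both views agree within a few mm. One enlarged scene crop should settle the pan and yellow sieve, where they differ by about 7 mm.

Run:
```python
from h import *
import cv2
im=bot.camera("scene")[:,:,::-1]
T=[]
P=dict(pan=(433.6,77.1,64),med=(536.6,-187.4,44),fine=(371.6,-240.4,44),coarse=(546.6,198.7,44))
a=np.linspace(0,2*np.pi,60)
for n,p in P.items():
    c=proj("scene",np.array(p)).astype(int); x,y=c-25
    t=cv2.resize(im[y:y+50,x:x+50],(400,300),interpolation=cv2.INTER_CUBIC) 
    for r,dz in((27,0),(30,-8 if n!="pan" else -10)):
        q=np.array([proj("scene",np.array(p)+[r*np.cos(i),r*np.sin(i),dz]) for i in a])
        q=((q+.5-[x,y])*[8,6]).astype(int)
        cv2.polylines(t,[q],True,(255,0,255),1)
    T.append(t)
cv2.imwrite("pics/tiles.png",np.vstack([np.hstack(T[:2]),np.hstack(T[2:])]))
```

```text
(no output)
```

View pics/tiles.png

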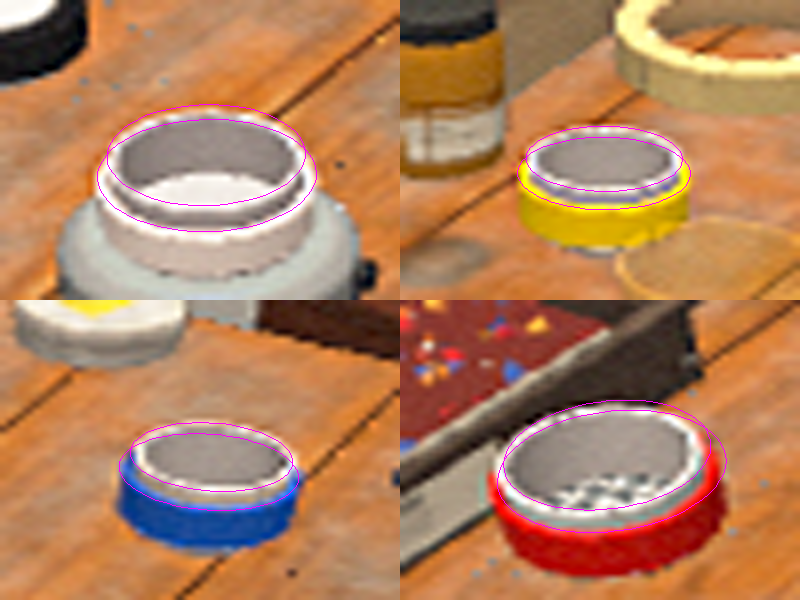

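The overlay of the top-view estimates matches every rim within about 1 px (~2 mm), so I'll start with the fine sieve.

```bash
cat >> h.py <<'E'
from scipy.spatial.transform import Rotation as Ro
import cv2
PAN=np.array([433.0,77.5])
def ori(deg,pos):
    best=None
    for d in (deg,deg+180):
        f=np.radians(d);y=np.array([np.cos(f),np.sin(f),0]);z=np.array([0,0,-1.]);q=Ro.from_matrix(np.c_[np.cross(y,z),y,z]).as_quat()
        j=bot.solve_ik(pos,q)
        if j is not None:
            c=np.abs(j-np.array(bot.read_state()["joint_pos"])).max()
            if best is None or c<best[0]: best=(c,q)
    return best[1]
def st(m):
    s=bot.read_state();print(m,"t%.1f"%s["t"],"tcp",s["tcp_pos"].round(1),"F",s["contact_force"].round(1),"w%.1f"%s["width"],"ff%.1f"%s["finger_force"]);return s
HI=231
def pick(x,y,deg,gz=25):
    p=[x,y,HI];bot.move_ptp(p,ori(deg,p))
    bot.line_to([x,y,60],200);bot.line_to([x,y,gz-19],60);st("down")
    bot.move_gripper(52,25);st("grip")
    bot.line_to([x,y,HI],150);return st("lift")
def place(level,deg,xy=None):
    x,y=PAN if xy is None else xy
    gz=79+34*level;zt=gz-19;p=[x,y,HI];bot.move_ptp(p,ori(deg,p));bot.pause(.2)
    f0=st("over")["contact_force"][2]
    bot.line_to([x,y,zt+14],120)
    z=zt+12
    while z>=zt-3:
        bot.line_to([x,y,z],40);f=bot.read_state()["contact_force"][2]-f0
        if abs(f)>6: break
        z-=1.5
    print("z over seat",z-zt,"dF",round(f,1));st("low")
def release(xy=None):
    x,y=PAN if xy is None else xy
    bot.move_gripper(86);bot.pause(.2);bot.line_to([x,y,HI],150);st("up")
def shot(n,name,c=None,k=None):
    im=bot.camera(n)[:,:,::-1]
    if c is not None:
        u,v=proj(n,np.array(c,float)).astype(int);im=im[max(v-k*3//4,0):v+k*3//4,max(u-k,0):u+k]
    cv2.imwrite(f"pics/{name}.png",cv2.resize(im,(640,480),interpolation=cv2.INTER_CUBIC))
E
python3 - <<'E'
from h import *
pick(371.6,-240.4,-45)
shot("scene","held1",(371.6,-240.4,240),60)
E
```

```text
down t3.8 tcp [ 371.9 -240.4    6.2] F [-0.2 -0.7  0.1] w87.6 ff0.0
grip t4.4 tcp [ 371.6 -240.4    6.1] F [-0.7  0.6  1.4] w58.9 ff25.0
lift t6.0 tcp [ 371.1 -240.3  230.2] F [ 0.6 -0.4 -2.2] w58.6 ff25.0
```

View pics/held1.png

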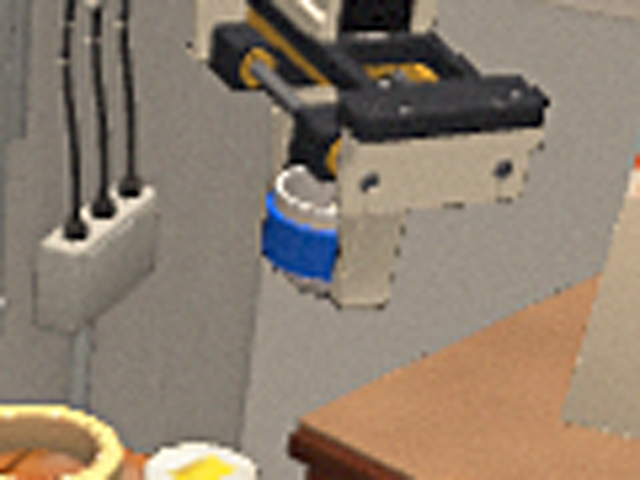

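The fine sieve is held between the pads (blue band at about (300,235)). Moving to place it.

```bash
python3 - <<'E'
from h import *
place(0,90)
shot("scene","low1",(433,77,80),50)
release()
shot("scene","rel1",(433,77,80),40)
E
python3 -c "
import cv2,numpy as np
cv2.imwrite('pics/c1.png',cv2.resize(np.hstack([cv2.imread('pics/low1.png'),cv2.imread('pics/rel1.png')]),(800,300)))"
```

```text
over t7.6 tcp [433.1  76.8 231. ] F [ 0.3  0.1 -1.1] w58.9 ff25.0
z over seat -1.5 dF 17.6
low t11.6 tcp [433.6  77.9  59.8] F [-5.   2.9 16.6] w58.2 ff25.7
up t13.8 tcp [432.5  77.3 230.2] F [-0.4  0.7 -0.4] w86.3 ff0.0
```

View pics/c1.png

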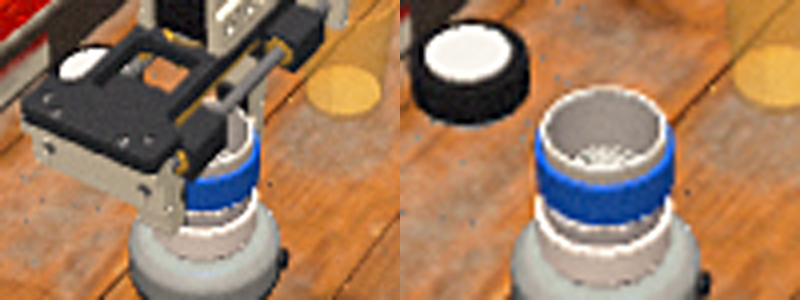

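The fine sieve sits level in the pan, with contact at the expected height (TCP z 59.8 against 60). Medium next.

```bash
python3 - <<'E'
from h import *
pick(535.5,-186.5,90)
place(1,90)
release()
shot("scene","rel2",(433,77,100),50)
shot("top","rel2t")
E
python3 -c "
import cv2,numpy as np
cv2.imwrite('pics/c2.png',cv2.resize(np.hstack([cv2.imread('pics/rel2.png'),cv2.imread('pics/rel2t.png')]),(800,300)))"
```

```text
down t17.0 tcp [ 535.8 -186.5    6.3] F [ 0.   0.3 -0.1] w85.8 ff0.0
grip t17.6 tcp [ 535.6 -186.5    6.2] F [1.  0.2 2.4] w59.8 ff25.0
lift t19.2 tcp [ 535.  -186.4  230. ] F [-0.2  0.2 -2.3] w59.9 ff25.0
over t20.5 tcp [433.4  76.7 230.8] F [ 0.5  1.4 -0.6] w60.1 ff25.0
z over seat -1.5 dF 18.8
low t24.2 tcp [433.3  77.6  93.8] F [-8.3  0.9 18.3] w60.1 ff25.0
up t26.1 tcp [432.5  77.3 230.1] F [-0.3 -0.2 -0.5] w86.0 ff0.0
```

View pics/c2.png

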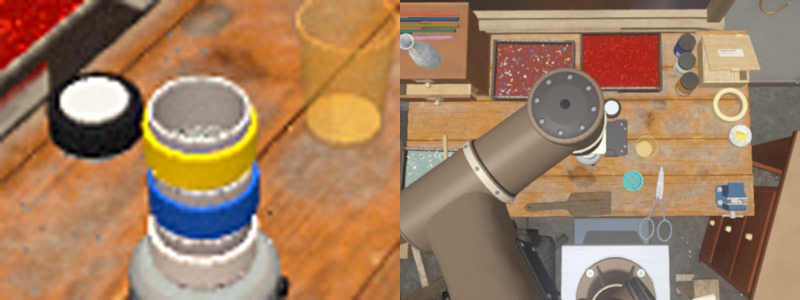

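The yellow sieve is seated upright on the blue one. Coarse next.

Run:
```python
from h import *
pick(546,198.7,90)
place(2,90,(432.2,77.5))
release((432.2,77.5))
shot("scene","rel3",(433,77,110),60)
```

```text
down t29.0 tcp [546.3 198.9   6.3] F [-1.3  0.  -0. ] w86.1 ff0.0
grip t29.6 tcp [546.2 198.9   6.2] F [-0.1  0.2  1.9] w60.1 ff25.0
lift t31.2 tcp [545.6 198.5 230. ] F [ 0.2 -0.3 -1.1] w60.2 ff25.0
over t32.1 tcp [432.6  77.9 230.7] F [ 0.7 -0.1 -1.6] w59.9 ff25.0
z over seat -1.5 dF 16.3
low t35.5 tcp [433.   77.7 127.9] F [-3.7 -0.8 14.7] w60.1 ff25.0
up t37.2 tcp [431.7  77.3 230.1] F [ 0.1 -0.3 -0. ] w86.1 ff0.0
```

View pics/rel3.png

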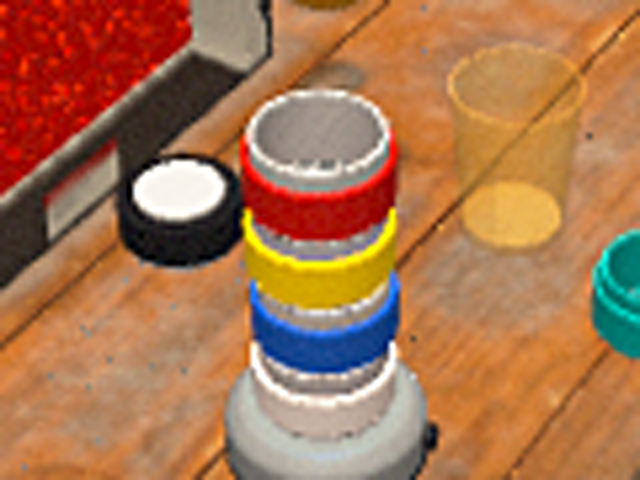

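All three sieves are stacked straight. Now the lid.

Run:
```python
from h import *
pick(559.8,8,90)
place(3,90,(432.2,77.5))
release((432.2,77.5))
p=[520,-60,260];bot.move_ptp(p,ori(90,p));st("away")
shot("scene","rel4",(433,77,110),70)
```

```text
down t40.0 tcp [560.1   8.1   6.3] F [-1.2 -0.5 -0.1] w85.8 ff0.0
grip t40.5 tcp [559.9   8.1   6.2] F [-0.7  1.   2.1] w59.2 ff25.0
lift t42.2 tcp [559.3   7.9 230.1] F [-0.2  0.2 -1.9] w59.4 ff25.0
over t43.0 tcp [432.7  77.3 230.7] F [ 0.8 -0.  -1.4] w59.1 ff25.0
z over seat -1.5 dF 13.3
low t46.1 tcp [433.1  77.6 161.9] F [-2.6 -1.1 11.9] w59.3 ff25.0
up t47.6 tcp [431.7  77.4 230.3] F [0.2 0.2 0.1] w86.1 ff0.0
away t48.3 tcp [519.5 -60.6 258.4] F [-0.2 -0.1 -0.3] w86.2 ff0.0
```

View pics/rel4.png

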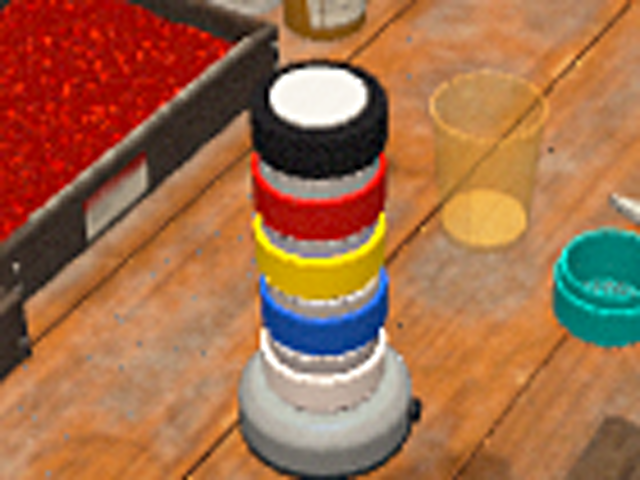

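The column is complete and straight: white, blue, yellow, red and black bands with even gaps. The amber tumbler hasn't moved, and the gripper is clear and open.

Run:
```python
from h import *
bot.pause(.5);print(bot.close_job())
```

```text
the job is handed in; nothing more can be done
None
```

The sieve column is built on the pan in the order fine, medium, coarse, lid. Each piece met its seat at the expected height, everything is released, and the job is handed in at about 49 s; the amber tumbler is seen standing in place, while the clear one was not rechecked but nothing came near it.

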